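Park the sprung parts trolley at the index mark

ROBOT

A 6-joint arm with a two-finger parallel gripper is mounted at the origin on the work surface. World frame = base frame: x ahead of the robot, y to its left, z up, the work surface at z = 0. Lengths are in mm, angles in rad, forces in N, time in s.
With the tool pointing down it reaches from about 350 to 875 mm from the base axis. Payload 15.5 kg.
Tool frame: the origin (TCP) lies midway between the tips of the shut fingers; the grasp point (between the pads) lies 19 mm behind it; z points along the fingers, y is the line along which they close (so a half turn about z gives the same grasp; the last joint's range is limited). The gripper opens to 85 mm and grips with 20 to 120 N. Pads are 22 mm wide; open, the fingers measure 114 mm over their backs; the gripper's body (76 mm by 85 mm) begins 54 mm behind the grasp point. The pads swing forward as they close: fully open they stand 13 mm farther back than shut.
Start: joints at [-1.284, 0.494, 1.345, -0, 1.302, -0.096], TCP at [233.451, -579.765, 231.277] pointing down, gripper open.
Joint ranges: [-2.91, 2.91], [-0.82, 2.16], [0.22, 2.67], [-1.22, 4.37], [0.12, 2.79], [-3.08, 3.08]. Speed limits (rad/s): [1.89, 1.89, 2.57, 3.01, 3.01, 3.01].

INTERFACE

Orientations are given as a unit quaternion [w, x, y, z].
In Python, from station import arm, imaging, trace, spot_point gives the robot as it stands.
- The arm moves only by the shell command python3 -m creep 'ROWS' [FORCE]. ROWS is JSON, a list that holds one entry, the list of rows, each a list of 7 numbers: the shift along the tool's x, y, z in units of 120 mm (1.0 is 120 mm), then the turn, a rotation vector about the tool's x, y, z in units of 90 degrees (1.0 is 90 degrees), then the opening, from -1 (shut) to 1 (fully open). In form: [[[tx, ty, tz, ax, ay, az, jaw], ...]]. A call has 1 to 10 rows; each row is the pose to reach, as a shift and turn from the pose commanded when the call began, along the tool's axes at that moment; what a row does not reach only later rows make up. A row lasts 1/10 s, in which the tool goes at most 50 mm and 8.59 degrees, less where a joint would pass 70% of its speed; a pose out of reach is approached as far as the arm can. A call with a number of a shift or a turn outside -1 to 1 is refused whole. A call with a gripper value outside its range is refused whole. The fingers move at their own pace and stop on an object; FORCE is the grip in N (left out, the last holds). Time passes only in rows, so rows that repeat a pose let the fingers close. It gives the time, the measured TCP pose, the force, the opening and the grip force at its end, in the units of the state.
- arm.read_state(): the state, without advancing time (a new reading comes with each control period).
- imaging.get_image(name): name is "scene" or "side" or "wrist"; returns the picture (384x512x3 uint8, red, green, blue); there is no depth.
- imaging.get_calibration(name): a dict with "fx", "fy", "cx", "cy" (pixels), "k1" (the pictures are not rectified: a ray, as slopes to the right and down, at radius r is drawn at 1 + k1 r^2 times it, then the intrinsics apply), "eye" and "attitude" of the camera in the world; the wrist camera has in their place "T_tool_cam" (4x4, takes a point from camera to tool coordinates, whose origin is the TCP and whose axes are the flange's). Camera axes: x right, y down, z forward; pixel columns grow to the right and rows downward; lengths in mm; the calibration is good to about 2 mm. A picture is of the moment at which its call begins: read the wrist's pose just before it. get_calibration takes no time and is no camera call.
- arm.job_done(): hands the job in; it is judged then, once.
Trained networks look in the newest picture that a camera, given by its name, has taken for a name from the list of things; names that differ only in an ending like _2 or _b are one class to them, and where a whole thing is asked for, a point or a joint stands for the part that bears it (a point fixed in the world has none). Each returns a list of dicts, best first, with "confidence" (0 to 1); they miss things now and then, are a little off and sometimes report something else, mostly with a low value. They report only what shows in the picture. A call takes as long as a camera call. They do not tell look-alikes from the thing itself.
- trace(label, camera): "region" (384x512 bool, what is visible of it).
- spot_point(label, camera): "xyz" ([x, y, z] in mm, in world coordinates, good to about 4 mm: a listed point, or the origin of a listed thing).
The state is a dict: "t": time; "joint_positions": joint angles; "dq": joint speeds; "joint_torque": joint torques, N m; "tcp_pos": TCP position; "tcp_rot": TCP orientation; "ft_force": force on the tool from outside, world axes, zero at the start; "torque": the same for the moment, N m; "width": opening from 0.0 (shut) to 1.0 (fully open); "finger_force": force on a finger pad.
Only numpy, scipy, OpenCV 4.12 (cv2) and the standard library are available. Lean on these libraries where they do the work, as an engineer would, in place of code of your own. Each camera call takes 0.05 s, during which the arm holds its last target. There are 200 camera calls.

TASK

Move the upright black handle along the track so that, through its soft spring buffer, it pushes the trolley with the small blue crate up the track, and brake the trolley to rest with its pointer pin level with the pointer pin of the steel index stop; then let go of the handle, so that the trolley stays there at rest. The trolley must never touch the index stop, the buffer must not be run to its end, and only the handle may be touched: leave the trolley, the two steel blocks and everything else on the bench alone.

Things in the scene. Friction and masses are not known exactly. Their poses are not given: they have to be found in the camera images.
- track: Fixed track: dark steel bed plate 900 x 210 x 12 mm flat on the bench, with two steel rails. Origin under its centre; x along the track, forward and uphill, towards the index stop; y across, z up. The rails climb 25 mm per metre in +x, so gravity pulls a free carriage back with 0.245 m/s2. The handle stands near the -x end at the start.
- handle: Handle saddle, 70 mm along the track, 120 mm wide, top 70 mm above the bench, with an upright post. Slides only along the rails, up to 500 mm forward of its start; its brake shoes rub with about 4 N plus 4 N s/m, so it stays where it is left. 0.8 kg. Origin at bench level below the post's axis (rising with the rails), axes parallel to the track's.
- handle_grip (a point): Point on the axis of the handle's upright black round post (diameter 30 mm, from 80 to 240 mm above the bench, no head), 35 mm below its top, 205 mm above the bench at the start. The post is higher than the crate's rim.
- trolley: Wheeled trolley with a blue open crate on the rails ahead of the handle, moves only along them; deck 200 x 140 mm, crate rim 149 mm above the bench. Origin at bench level below the deck's centre (rising with the rails), axes parallel to the track's; nose 100 mm ahead of the origin. Mass 2.4 kg nominal, true value hidden, 0.7 to 1.4 times that. At the start it leans back on the home block.
- buffer (a point): Front end of the aluminium buffer tube, 125 mm ahead of the post's axis, moving with the handle. In it a linear spring, 8 N/m in compression and tension, damping only 0.35 N s/m, joins handle and trolley. It is slack when the trolley's origin is 290 mm ahead of the post's axis (270 mm at the start). Keep this distance between 145 and 345 mm: beyond that the buffer is at its end.
- trolley_pointer (a point): Tip of the upright pointer pin (diameter 14 mm) on the trolley's +y side, 80 mm ahead of the trolley's origin and 80 mm to +y, 179 mm above the bench at the start. With the handle still, the trolley swings, hardly damped, with a period of about 3.4 s about the place where the buffer is compressed by mass x 0.245 / 8 (74 mm nominal).
- index_stop: Loose heavy dark steel block (50 mm along the track, 54 mm wide, 90 mm high, 2.5 kg) on the bed plate between the rails, with an arm on its +y side that carries the mark pin. Origin at the centre of its underside, axes parallel to the track's. Its face towards the trolley is 25 mm before its origin; with the pointers level the trolley's nose is 45 mm short of that face.
- mark (a point): Tip of the upright mark pin (diameter 14 mm) on the index stop's arm, 90 mm before the stop's origin and 107 mm to +y, 182 mm above the bench. The trolley's pointer passes 27 mm beside it; level means the same x along the track. Its axes are parallel to the track's.
- home_block: Loose dark steel block 50 x 40 x 80 mm on the bed plate's -y side, against which the trolley's lug rests at the start. Origin at the centre of its underside.
- tape_roll: Bystander: roll of brown tape lying flat, 100 mm across, 48 mm high. Origin at the centre of its underside.
- carton: Bystander: small carton 110 x 80 x 55 mm. Origin at the centre of its underside.
- scanner: Bystander: grey and black hand scanner lying down, about 175 x 50 x 35 mm. Origin under its grey head.
- parts_tray: Bystander: yellow tray 140 x 100 x 40 mm. Origin at the centre of its underside.
- marker_jar: Bystander: closed jar 60 mm across, 80 mm high. Origin at the centre of its underside.
- packet: Bystander: flat white packet 90 x 60 x 20 mm. Origin at the centre of its underside.
Things that resemble listed ones, but are neither listed nor needed, are in the scene too. Several things have the shape of the index_stop; the one meant has the colours described above.

How it is judged:
By the outcome, as a careful person would: the job done as asked, in the order asked, and still so for the second after the job is handed in, with the robot touching nothing.
It also fails if it takes over 45 s, if anything falls off the work surface, if the arm or the gripper's body presses on something with over 40 N, if the wrist force passes 120 N, or if a joint passes its speed limit or range.

## Working session

There is one attempt and no reset: what is moved stays moved. The work goes in short steps, Python scripts to look and compute and a shell command to move; the robot and the scene stay as the last step left them, time stands still between calls to the robot, and variables do not carry over. Pictures are saved under pics/ and viewed, at most 10 in all, crops included, and the job is handed in when it is done.

```bash
mkdir -p pics; cat > h.py <<'E'
import numpy as np,cv2
from station import arm, imaging, trace, spot_point
def snap(n,f=None):
    im=imaging.get_image(n)
    if f: cv2.imwrite('pics/'+f,im[:,:,::-1])
    return im
E
python3 - <<'E'
from h import *
for c in('scene','side'):
    snap(c,c+'0.png')
    print(c,imaging.get_calibration(c))
    for l in('handle_grip','handle','trolley','trolley_pointer','mark','index_stop','home_block','track','buffer'):
        print(l,[(np.round(d['xyz']).tolist(),round(d['confidence'],2)) for d in spot_point(l,c)][:5])
s=arm.read_state();print(s)
print(imaging.get_calibration('wrist'))
a=cv2.imread('pics/scene0.png');b=cv2.imread('pics/side0.png')
E
```

```text
scene {'fx': 415.6818366957155, 'fy': 415.6818366957155, 'cx': 248.1331863443028, 'cy': 188.53805558454263, 'k1': -0.1206051649618068, 'eye': array([1266.88552628,  -64.69447829,  982.87437508]), 'attitude': array([-0.26432567,  0.68443353,  0.63448471, -0.24312925])}
handle_grip [([551.0, 297.0, 205.0], 0.77)]
handle [([554.0, 297.0, 1.0], 0.85)]
trolley [([551.0, 30.0, -4.0], 0.78)]
trolley_pointer [([627.0, -52.0, 177.0], 0.95), ([718.0, 154.0, 1.0], 0.56), ([712.0, -117.0, 3.0], 0.5)]
mark [([107.0, -320.0, 171.0], 0.87), ([652.0, -206.0, 181.0], 0.64)]
index_stop [([546.0, -293.0, 15.0], 0.97), ([250.0, -306.0, -2.0], 0.57)]
home_block [([473.0, 160.0, 11.0], 0.64)]
track [([552.0, -42.0, 1.0], 0.78)]
buffer [([551.0, 170.0, 47.0], 0.94)]
side {'fx': 390.1672936069395, 'fy': 390.1672936069395, 'cx': 254.1242101326048, 'cy': 183.22099519075726, 'k1': -0.12434122350002173, 'eye': array([ 401.06068499, -690.78021738,  812.52776546]), 'attitude': array([-0.39410032,  0.9147194 , -0.08380785,  0.03081574])}
handle_grip [([553.0, 291.0, 209.0], 0.9)]
handle [([555.0, 299.0, -2.0], 0.9
[... 951 characters left out ...]
1738750e-01, 1.90234136e-01, 2.10993177e-05]), 'ft_force': array([-0.29203726,  0.59241653,  0.35788129]), 'torque': array([-0.04445298,  0.00413423,  0.07761915]), 'finger_force': 0.0, 'width': 0.9967214627945332}
{'fx': 326.3143985199172, 'fy': 326.3143985199172, 'cx': 257.2445530100759, 'cy': 193.59513662480643, 'k1': -0.01982594910745204, 'T_tool_cam': array([[-8.23035548e-04, -9.62249325e-01, -2.72168257e-01,
         6.92775356e+01],
       [ 9.99998509e-01, -1.20520001e-03,  1.23698692e-03,
        -3.47129123e-01],
       [-1.51830701e-03, -2.72166833e-01,  9.62248881e-01,
        -1.41742478e+02],
       [ 0.00000000e+00,  0.00000000e+00,  0.00000000e+00,
         1.00000000e+00]])}
```

View pics/scene0.png

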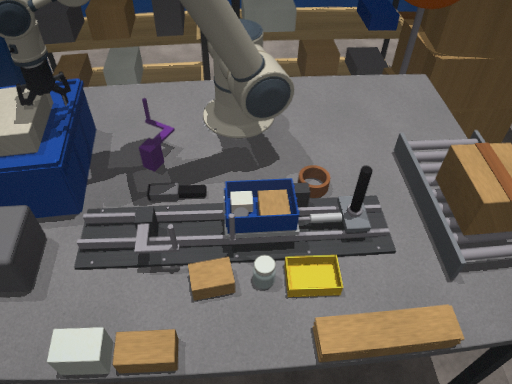

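View pics/side0.png

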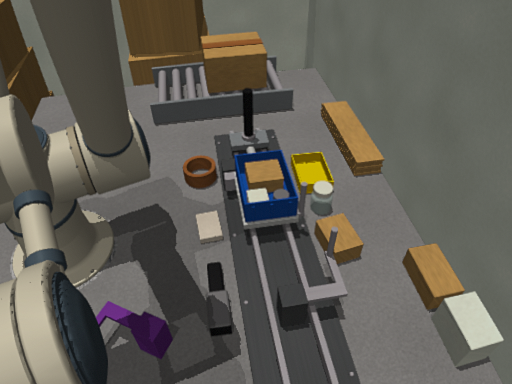

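Candidates for the stop: the dark steel one on the bed at scene (147,215), with its mark pin beside it, or the purple look-alike at scene (152,150). I choose the dark one. The black post at scene (362,190) / side (248,110) is the only handle; the dark gripper at scene (40,75) belongs to a background robot. The trolley with the blue crate is at scene (260,205).

```bash
cat >> h.py <<'E'
from scipy.spatial.transform import Rotation as R
CAL={c:imaging.get_calibration(c) for c in('scene','side')}
def rot(c): q=CAL[c]['attitude']; return R.from_quat([q[1],q[2],q[3],q[0]]).as_matrix()
def proj(c,p):
    k=CAL[c];v=rot(c).T@(np.array(p,float)-k['eye']);a=v[:2]/v[2];a=a*(1+k['k1']*(a@a))
    return np.array([k['fx']*a[0]+k['cx'],k['fy']*a[1]+k['cy']])
def ray(c,uv):
    k=CAL[c];d=np.array([(uv[0]-k['cx'])/k['fx'],(uv[1]-k['cy'])/k['fy']]);a=d.copy()
    for _ in range(20): a=d/(1+k['k1']*(a@a))
    return rot(c)@np.array([a[0],a[1],1.])
def atz(c,uv,z): d=ray(c,uv);e=CAL[c]['eye'];return e+d*(z-e[2])/d[2]
def tri(u,w):
    A=[];b=[]
    for c,p in(('scene',u),('side',w)):
        d=ray(c,p);d/=np.linalg.norm(d);P=np.eye(3)-np.outer(d,d);A.append(P);b.append(P@CAL[c]['eye'])
    return np.linalg.lstsq(np.vstack(A),np.hstack(b),rcond=None)[0]
E
python3 - <<'E'
from h import *
P={'grip':(552,294,205),'ptr':(627,-53,179),'mark':(651,-203,182)}
for n,p in P.items(): print(n,[proj(c,p).round(1).tolist() for c in('scene','side')])
a=cv2.imread('pics/scene0.png');b=cv2.imread('pics/side0.png')
A=cv2.resize(a[150:270,120:250],None,fx=3,fy=3,interpolation=cv2.INTER_NEAREST)
B=cv2.resize(b[175:325,260:360],None,fx=3.5,fy=3.5,interpolation=cv2.INTER_NEAREST)
H=max(A.shape[0],B.shape[0]);pad=lambda m:np.vstack([m,np.zeros((H-m.shape[0],m.shape[1],3),np.uint8)])
cv2.imwrite('pics/crop1.png',np.hstack([pad(A),pad(B)]))
E
```

```text
grip [[363.4, 178.1], [247.2, 100.5]]
ptr [[232.1, 214.8], [302.9, 183.3]]
mark [[170.6, 225.3], [332.9, 229.1]]
```

View pics/crop1.png

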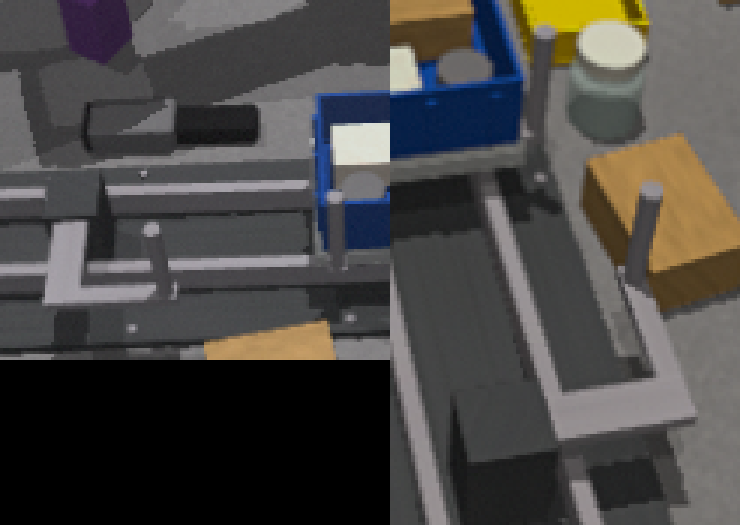

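The crop confirms the choice. It shows the dark steel block with the grey arm and mark pin at scene (170.4,226.2) / side (334.1,228.5). The trolley pointer is at scene (231.3,214.9) / side (303.5,183.9). Next I triangulate and work out the reach.

```bash
python3 - <<'E'
from h import *
print('ptr',tri((231.3,214.9),(303.5,183.9)).round(1)); print('mark',tri((170.4,226.2),(334.1,228.5)).round(1))
# handle post: dark top-of-post, use trace regions
G={}
for c in('scene','side'):
    im=imaging.get_image(c)
    for l in('handle_grip','trolley_pointer','mark','handle','trolley','index_stop'):
        q=[spot_point(l,c) for _ in range(1)]
        q=[d for d in q[0] if d['xyz'][0]>400 and d['confidence']>.4]
        print(c,l,[d['xyz'].round(1).tolist() if hasattr(d['xyz'],'round') else d['xyz'] for d in q])
    m=(im.max(2)<40);m[:, :]&=True
    u,v=proj(c,(552,294,205)).astype(int)
    sub=m[v-25:v+40,u-15:u+16]
    for r in range(0,65,4):
        x=np.where(sub[r])[0]
        print(r+v-25,(x.min()+u-15,x.max()+u-15) if len(x) else None,end=' ')
    print()
E
```

```text
ptr [627.7 -55.2 179.2]
mark [ 653.8 -203.   182.6]
scene handle_grip [[547.2, 296.0, 200.5]]
scene trolley_pointer [[626.2, -54.7, 176.7]]
scene mark [[655.3, -203.9, 183.4], [548.0, 29.3, -6.0]]
scene handle [[711.3, -114.3, 1.9], [554.6, 296.7, 1.7]]
scene trolley [[552.1, 27.9, -6.9]]
scene index_stop [[546.8, -293.1, 14.1]]
153 None 157 None 161 None 165 None 169 (np.int64(362), np.int64(370)) 173 (np.int64(360), np.int64(370)) 177 (np.int64(359), np.int64(369)) 181 (np.int64(358), np.int64(368)) 185 (np.int64(357), np.int64(367)) 189 (np.int64(356), np.int64(365)) 193 (np.int64(354), np.int64(364)) 197 (np.int64(353), np.int64(363)) 201 (np.int64(352), np.int64(362)) 205 (np.int64(351), np.int64(360)) 209 (np.int64(351), np.int64(359)) 213 None 217 None 
side handle_grip [[552.5, 294.0, 210.1]]
side trolley_pointer [[627.8, -54.1, 179.5], [712.7, -115.0, 1.2]]
side mark [[712.8, -110.7, 3.3]]
side handle [[553.6, 294.5, -2.2]]
side trolley [[547.7, 31.9, 2.0]]
side index_stop [[544.6, -289.8, 10.0]]
75 None 79 None 83 None 87 None 91 (np.int64(242), np.int64(251)) 95 (np.int64(243), np.int64(252)) 99 (np.int64(243), np.int64(252)) 103 (np.int64(243), np.int64(252)) 107 (np.int64(243), np.int64(252)) 111 (np.int64(243), np.int64(252)) 115 (np.int64(243), np.int64(251)) 119 (np.int64(244), np.int64(251)) 123 (np.int64(244), np.int64(251)) 127 (np.int64(244), np.int64(252)) 131 (np.int64(244), np.int64(252)) 135 (np.int64(246), np.int64(251)) 139 None
```

```bash
python3 -m creep '[[[0.3,-0.3,-0.2,0,0,-0.09,1],[0.5,-0.6,-0.4,0,0,-0.19,1],[0.8,-0.9,-0.4,0,0,-0.28,1],[0.9,-1,-0.4,0,0,-0.37,1],[0.9,-1,-0.4,0,0,-0.47,1],[0.9,-1,-0.4,0,0,-0.56,1],[0.9,-1,-0.4,0,0,-0.66,1],[0.9,-1,-0.4,0,0,-0.749,1],[0.9,-1,-0.4,0,0,-0.749,1]]]' 40
for i in 1 2 3; do python3 -m creep '[[[0.35,0.12,0,0,0,0,1],[0.7,0.24,0,0,0,0,1],[0.9,0.31,0,0,0,0,1]]]' ; done
```

```text
t: 2.6
tcp_pos: [288.8, -428.1, 279.3]
tcp_rot: [0.0, 0.71, 0.704, -0.0]
ft_force: [0.3, 1.2, -0.8]
width: 1.004
finger_force: 0.0
t: 2.9
tcp_pos: [327.4, -318.0, 279.2]
tcp_rot: [-0.0, 0.713, 0.701, 0.0]
ft_force: [-0.4, 0.6, 1.3]
width: 1.002
finger_force: 0.0
t: 3.2
tcp_pos: [365.9, -210.4, 279.4]
tcp_rot: [-0.0, 0.713, 0.701, 0.0]
ft_force: [-0.1, -0.2, 0.3]
width: 0.997
finger_force: 0.0
t: 3.5
tcp_pos: [404.5, -102.9, 279.4]
tcp_rot: [-0.0, 0.713, 0.701, 0.0]
ft_force: [-0.3, -0.4, 0.7]
width: 1.004
finger_force: 0.0
```

```bash
for i in 1 2 3; do python3 -m creep '[[[0.35,0.12,0,0,0,0,1],[0.7,0.24,0,0,0,0,1],[0.833,0.299,0,0,0,0,1]]]' |grep -E '^t:|pos'; done
python3 -m creep '[[[0.35,0.12,0,0,0,0,1],[0.6,0.24,0,0,0,0,1],[0.8,0.299,0,0,0,0,1],[0.833,0.299,0,0,0,0,1],[0.833,0.299,0,0,0,0,1]]]'
python3 - <<'E'
from h import *
snap('scene','s1.png')
E
```

```text
t: 3.8
tcp_pos: [441.7, -2.9, 279.4]
t: 4.1
tcp_pos: [479.0, 96.7, 279.3]
t: 4.4
tcp_pos: [515.9, 196.4, 279.2]
t: 4.9
tcp_pos: [552.0, 292.8, 278.9]
tcp_rot: [-0.0, 0.712, 0.702, -0.0]
ft_force: [0.2, -0.0, -0.4]
width: 1.002
finger_force: 0.0
```

View pics/s1.png

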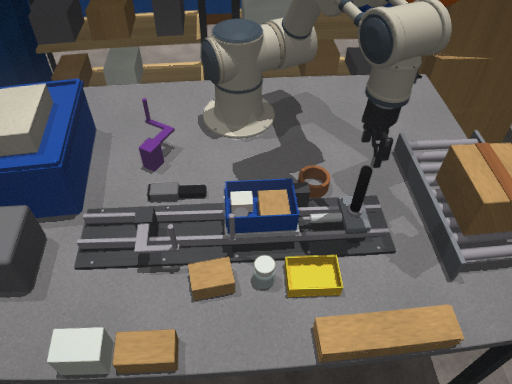

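The gripper hangs above the black post, fingers at about (378,150) and post top at (366,168). Nothing else has moved, so I descend and grip.

```bash
python3 -m creep '[[[0.02,0,0.2,0,0,0,1],[0.02,0,0.4,0,0,0,1],[0.02,0,0.6,0,0,0,1],[0.02,0,0.77,0,0,0,1],[0.02,0,0.77,0,0,0,-1],[0.02,0,0.77,0,0,0,-1],[0.02,0,0.77,0,0,0,-1],[0.02,0,0.77,0,0,0,-1],[0.02,0,0.77,0,0,0,-1]]]' 50
```

```text
t: 5.85
tcp_pos: [552.9, 295.2, 188.4]
tcp_rot: [0.001, 0.711, 0.703, 0.001]
ft_force: [-0.6, -2.6, 8.1]
width: 0.338
finger_force: 48.8
```

Gripped (width 0.338 × 85 ≈ 29 mm, post 30 mm). Next I write a tracker (ECC on the crate patch, mapped to travel along the track) and a model fit.

```bash
cat > track.py <<'E'
from h import *
import sys,json
S=0.0115; FW=np.array([-S,-1,0.025]); P0=np.array([627.5,-55,179.2]); H0=np.array([552.9,295.2,188.4])
T=cv2.imread('pics/scene0.png',0); x0,y0,w,h=220,178,80,58
tp=T[y0:y0+h,x0:x0+w]
def locate(g):
    r=cv2.matchTemplate(g[:,60:320],tp,cv2.TM_CCOEFF_NORMED);_,c,_,l=cv2.minMaxLoc(r)
    W=np.array([[1,0,l[0]+60],[0,1,l[1]]],np.float32)
    cc,W=cv2.findTransformECC(tp,g,W,cv2.MOTION_AFFINE,(3,100,1e-5),None,5)
    return W@np.array([231.3-x0,214.9-y0,1]),cc
D=np.linspace(-20,220,241);U=np.array([proj('scene',P0+FW*d)[0] for d in D])
off=np.interp(231.3,U[::-1],D[::-1])
def D_of(u): return np.interp(u,U[::-1],D[::-1])-off
if __name__=='__main__':
    s=arm.read_state();im=imaging.get_image('scene');g=cv2.cvtColor(im,cv2.COLOR_RGB2GRAY)
    p,cc=locate(g);d=D_of(p[0]);q=(s['tcp_pos']-H0)@FW
    v=[round(float(a),3) for a in(s['t'],q,d,cc)]
    open('log.txt','a').write(json.dumps(v)+'\n');print('TRK t p D cc',v,'py',round(float(p[1]),1))
E
python3 track.py
python3 -m creep '[[[-0.02,0,0,0,0,0,-1],[-0.05,0,-0.001,0,0,0,-1],[-0.08,0,-0.002,0,0,0,-1],[-0.11,0,-0.003,0,0,0,-1],[-0.14,0,-0.004,0,0,0,-1],[-0.17,0,-0.004,0,0,0,-1],[-0.2,0,-0.005,0,0,0,-1],[-0.225,0,-0.006,0,0,0,-1],[-0.25,0,-0.006,0,0,0,-1]]]'
python3 track.py; python3 track.py
```

```text
TRK t p D cc [5.85, 0.011, -0.056, 0.992] py 214.9
t: 6.8
tcp_pos: [552.6, 265.8, 189.1]
tcp_rot: [0.0, 0.711, 0.703, 0.001]
ft_force: [-1.0, 4.1, 8.2]
width: 0.34
finger_force: 48.8
TRK t p D cc [6.8, 29.399, 0.106, 0.992] py 214.9
TRK t p D cc [6.85, 29.825, 0.088, 0.992] py 214.9
```

```bash
for i in 1 2 3 4 5; do python3 -m creep '[[[-0.025,0,-0.001,0,0,0,-1],[-0.05,0,-0.001,0,0,0,-1],[-0.075,0,-0.002,0,0,0,-1],[-0.1,0,-0.003,0,0,0,-1],[-0.125,0,-0.003,0,0,0,-1]]]' | grep -E 'force'|tr '\n' ' '
python3 track.py; done
```

```text
ft_force: [-2.0, 4.6, 9.7] finger_force: 48.9 TRK t p D cc [7.4, 44.382, 1.039, 0.988] py 214.9
ft_force: [-2.0, 4.6, 10.1] finger_force: 48.9 TRK t p D cc [7.95, 59.433, 11.383, 0.987] py 215.1
ft_force: [-3.0, 5.2, 10.8] finger_force: 48.9 TRK t p D cc [8.5, 74.451, 34.335, 0.988] py 215.4
ft_force: [-3.5, 4.9, 11.0] finger_force: 49.0 TRK t p D cc [9.05, 89.501, 58.266, 0.971] py 215.7
ft_force: [-3.4, 4.9, 11.6] finger_force: 49.1 TRK t p D cc [9.6, 104.525, 71.713, 0.969] py 215.8
```

```bash
cat > model.py <<'E'
import numpy as np,json
from scipy.optimize import least_squares
L=[json.loads(l) for l in open('log.txt')]
# handle trajectory knots: hold during the 0.05 s after each log (camera), linear between
def knots():
    t=[];p=[]
    for a in L:
        t+= [a[0]]; p+=[a[1]]
        if a[0]>6.9: t+=[a[0]+.05];p+=[a[1]+.4]
    return t,p
def sim(m,fr,t,p,T,x=0.,v=0.,t0=5.85,home=True,c=.35,dt=.005,s=0):
    ts=np.arange(t0,T+dt/2,dt);P=np.interp(ts,t,p);dP=np.gradient(P,dt);X=[];V=[]
    for i in range(len(ts)):
        X.append(x);V.append(v)
        F=8*(P[i]+20-x-s)/1000-m*.245-c*(v-dP[i])/1000
        if abs(v)>.05: F-=np.sign(v)*fr
        else: F-=np.clip(F,-fr,fr)
        v+=F/m*1000*dt;x+=v*dt
        if x<0 and home: x=0.;v=max(v,0)
    return ts,np.array(X),np.array(V)
def fit():
    t,p=knots();tt=[a[0] for a in L];d=[a[2] for a in L]
    f=lambda q:np.interp(tt,*sim(q[0],abs(q[1]),t,p,tt[-1]+.05,s=q[2])[:2])-d
    def g(q): return np.append(f(q),q[2]/3)
    r=least_squares(g,[1.8,.02,0],diff_step=1e-3);return r.x,f(r.x)
if __name__=='__main__':
    q,e=fit();print(q,e.round(1))
    t,p=knots();ts,X,V=sim(q[0],abs(q[1]),t,p,t[-1],s=q[2]);print('now',ts[-1],X[-1],V[-1],'T',2*np.pi*np.sqrt(q[0]/8),'eqcomp',q[0]*.245/8*1000)
E
python3 model.py
```

```text
[1.49280552e+00 1.00345851e-01 3.66289348e-06] [ 0.1 -0.1 -0.1 -0.6 -1.1  0.2  1.  -0.2]
now 9.649999999999919 72.079720037964 10.41602220769926 T 2.714166535773545 eqcomp 45.71716916686821
```

```bash
for i in 1 2 3 4 5 6; do python3 -m creep '[[[0,0,0,0,0,0,-1],[0,0,0,0,0,0,-1],[0,0,0,0,0,0,-1]]]' >/dev/null
python3 track.py; done; python3 model.py
```

```text
TRK t p D cc [9.95, 104.929, 74.331, 0.969] py 215.8
TRK t p D cc [10.3, 104.923, 72.275, 0.969] py 215.8
TRK t p D cc [10.65, 104.941, 66.545, 0.969] py 215.7
TRK t p D cc [11.0, 104.928, 60.434, 0.969] py 215.7
TRK t p D cc [11.35, 104.918, 56.77, 0.968] py 215.7
TRK t p D cc [11.7, 104.943, 57.493, 0.968] py 215.6
[ 1.62344649e+00 -8.77867963e-09  8.99736565e+00] [ 0.1 -0.1 -0.1 -0.7 -2.3 -2.   0.   1.4  1.5  0.9  0.4  0.4  1.5  3. ]
now 11.749999999999874 61.0656565692619 13.041224960551602 T 2.830439423290131 eqcomp 49.718048865452104
```

```bash
cat > fit2.py <<'E'
import numpy as np,json,sys
from scipy.optimize import least_squares
t0=float(sys.argv[1]);L=np.array([json.loads(l) for l in open('log.txt')]);L=L[L[:,0]>=t0];t=L[:,0]-t0;d=L[:,2]
def f(q,t=t): return q[0]+np.exp(-.09*t)*(q[1]*np.cos(q[3]*t)+q[2]*np.sin(q[3]*t))
r=least_squares(lambda q:np.append(f(q)-d,(q[3]-2.1)/.1*.3),[d.mean(),d[0]-d.mean(),0,2.1]);q=r.x
print('centre',q[0],'amp',np.hypot(q[1],q[2]),'w',q[3],'T',2*np.pi/q[3],'m',8/q[3]**2,'comp',L[-1,1]+20-q[0],'res',(f(q)-d).round(2))
n=t[-1]+.05;print('now',n+t0,f(q,n),'v',(f(q,n+.01)-f(q,n-.01))/.02)
E
python3 fit2.py 9.7
```

```text
centre 64.84672370057844 amp 9.749815093335163 w 2.10172512051939 T 2.9895371406261018 m 1.8110821775584904 comp 60.09627629942156 res [ 0.   -0.02  0.04 -0.05  0.04 -0.01]
now 11.75 57.91738237026302 v 9.467688881505865
```

```bash
cat > plan.py <<'E'
import numpy as np,sys
from scipy.optimize import lsq_linear
x0,v0,p0,xt,off=map(float,sys.argv[1:6]);seg=[int(a) for a in sys.argv[6].split(',')]
w=2.1017;c=.35/1.811
def run(u,full=False):
    x,v,p=x0,v0,p0;dt=.0025;X=[];G=[]
    for n,s in zip(seg,u):
        sp=s/(n*.1)
        for _ in range(int(n*40)):
            v+=(-w*w*(x-p+off)-c*(v-sp))*dt;x+=v*dt;p+=sp*dt;X.append((x,v,p))
    return np.array(X) if full else np.array([x-xt,v/w,p-off-xt])
n=len(seg);b=run(np.zeros(n));A=np.array([run(e)-b for e in np.eye(n)]).T
r=lsq_linear(np.vstack([A*100,np.eye(n)*.1/np.sqrt(np.array(seg)[:,None])]),np.append(-b*100,np.zeros(n)),bounds=(float(sys.argv[7]) if len(sys.argv)>7 else 0,200))
print('mm per seg',r.x.round(2),'units',(r.x/120).round(3),'err',run(r.x).round(2))
X=run(r.x,True);print('max x',X[:,0].max(),'gap',(X[:,0]-X[:,2]+270).min(),(X[:,0]-X[:,2]+270).max())
i=0
for k in seg: i+=k*40; print(X[i-1].round(1),end=' ')
E
for s in 10,10,10 10,10,10,10 8,8,8,8; do python3 plan.py 57.92 9.47 104.93 147.5 40.1 $s;echo; done
```

```text
mm per seg [30.04 32.35 20.28] units [0.25  0.27  0.169] err [-0.  0. -0.]
max x 147.50459820708565 gap 218.18913782697024 240.29240975984732
[ 90.1  51.6 135. ] [136.4  30.7 167.3] [147.5   0.  187.6] 
mm per seg [15.02 33.61 21.67 12.38] units [0.125 0.28  0.181 0.103] err [ 0.  0. -0.]
max x 147.50280803155192 gap 222.52041025679677 236.24544514418125
[ 80.7  29.1 119.9] [111.4  34.4 153.6] [140.7  18.8 175.2] [147.5   0.  187.6] 
mm per seg [20.03 27.97 21.16 13.51] units [0.167 0.233 0.176 0.113] err [-0.  0. -0.]
max x 147.50382713527378 gap 219.92533835439323 239.44103260493418
[ 78.5  40.6 125. ] [115.7  46.6 152.9] [142.6  18.1 174.1] [147.5   0.  187.6]
```

```bash
python3 -m creep '[[[-0.012,0,0,0,0,0,-1],[-0.025,0,-0.001,0,0,0,-1],[-0.037,0,-0.001,0,0,0,-1],[-0.05,0,-0.001,0,0,0,-1],[-0.062,0,-0.002,0,0,0,-1],[-0.075,0,-0.002,0,0,0,-1],[-0.087,0,-0.002,0,0,0,-1],[-0.1,0,-0.003,0,0,0,-1],[-0.112,0,-0.003,0,0,0,-1],[-0.125,0,-0.003,0,0,0,-1]]]' >/dev/null; python3 track.py
python3 -m creep '[[[-0.028,0,-0.001,0,0,0,-1],[-0.056,0,-0.001,0,0,0,-1],[-0.084,0,-0.002,0,0,0,-1],[-0.112,0,-0.003,0,0,0,-1],[-0.14,0,-0.003,0,0,0,-1]]]' >/dev/null; python3 track.py
python3 -m creep '[[[-0.028,0,-0.001,0,0,0,-1],[-0.056,0,-0.001,0,0,0,-1],[-0.084,0,-0.002,0,0,0,-1],[-0.112,0,-0.003,0,0,0,-1],[-0.14,0,-0.003,0,0,0,-1]]]' ; python3 track.py
```

```text
TRK t p D cc [12.75, 119.52, 79.271, 0.968] py 215.9
TRK t p D cc [13.3, 136.417, 93.387, 0.965] py 216.0
t: 13.85
tcp_pos: [551.0, 142.1, 192.2]
tcp_rot: [0.0, 0.711, 0.703, 0.001]
ft_force: [-4.5, 5.2, 14.4]
width: 0.338
finger_force: 49.3
TRK t p D cc [13.85, 153.23, 107.119, 0.96] py 216.2
```

```bash
cat > fit3.py <<'E'
import numpy as np,json,sys
from scipy.optimize import least_squares
T0=9.95;L=np.array([json.loads(l) for l in open('log.txt')]);L=L[L[:,0]>=T0-.01]
kt=[];kp=[]
for a in L: kt+=[a[0],a[0]+.05];kp+=[a[1],a[1]+(.3 if a[0]>12 else 0)]
ts=np.arange(T0,L[-1,0]+.0501,.0025);P=np.interp(ts,kt,kp);dP=np.gradient(P,.0025)
def sim(q):
    x,v,w,off,c,sc=q;X=[];V=[]
    for i in range(len(ts)):
        X.append(x);V.append(v);v+=(-w*w*(x-P[i]*sc+off)-c*(v-dP[i]))*.0025;x+=v*.0025
    return np.array(X),np.array(V)
pri=np.array([74,0,2.1,40,.19,1.]);sg=np.array([9,9,.1,9,.05,float(sys.argv[1])])
f=lambda q:np.append(np.interp(L[:,0],ts,sim(q)[0])-L[:,2],.3*(q-pri)/sg)
r=least_squares(f,pri,diff_step=1e-4);X,V=sim(r.x)
print(r.x.round(3),r.fun[:len(L)].round(2));print('now',ts[-1],X[-1],V[-1],P[-1])
E
python3 fit3.py 1e-4; python3 fit3.py .1
python3 - <<'E'
from h import *
im=snap('scene');print([np.round(d['xyz'],1).tolist() for d in spot_point('trolley_pointer','scene')[:1]],[np.round(d['xyz'],1).tolist() for d in spot_point('trolley','scene')[:1]],[np.round(d['xyz'],1).tolist() for d in spot_point('handle_grip','scene')[:1]])
s=arm.read_state();print(s['t'])
cv2.imwrite('pics/c2.png',cv2.resize(im[175:255,140:290,::-1],None,fx=5,fy=5,interpolation=cv2.INTER_NEAREST))
E
```

```text
[73.443  5.333  2.275 41.137  0.349  1.   ] [-0.89 -0.06 -0.19 -0.71 -0.61 -0.17  1.01  0.    1.62]
now 13.899999999999213 110.35216987130228 32.44358583629388 153.52999999999528
[74.328  0.887  2.085 31.21   0.198  0.915] [-0.   -0.07  0.02 -0.01  0.06 -0.11  0.11 -0.08  0.06]
now 13.899999999999213 108.52206732968492 26.843940306898464 153.52999999999528
[[626.2, -170.7, 181.1]] [[546.3, -91.1, -1.1]] [[551.9, 143.3, 207.5]]
14.1
```

View pics/c2.png

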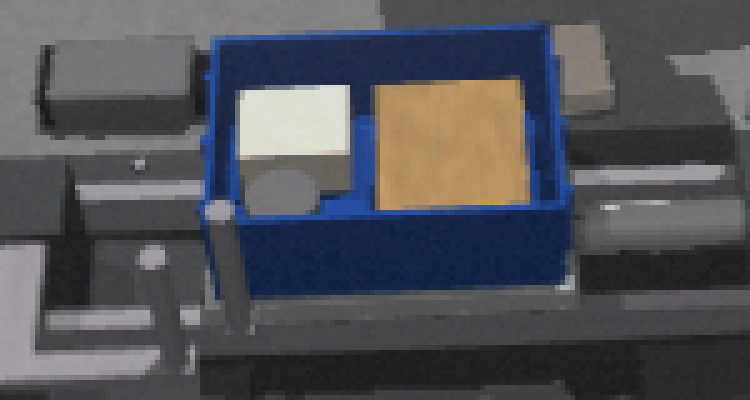

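The pin tip is at scene (183.0,216.5) and the mark tip at (170.1,226.1). The patch tracker under-reads by about 8%, so I recalibrate it and replan.

```bash
python3 - <<'E'
from track import *
for u in(182.7,183.0,183.3): print(u,D_of(u))
print([proj('scene',P0+FW*d).round(1).tolist() for d in(0,118,147.6)], 'mark D by scene', (atz('scene',(170.2,226.1),182)-atz('scene',(231.3,214.9),179.2))@FW)
# state at 14.1 in true units
x,v,P=108.52/.915,26.84/.915,153.5;w=2.085;c=.198
for _ in range(80): v+=(-w*w*(x-P+31.21/.915)-c*v)*.0025;x+=v*.0025
print(x,v,arm.read_state()['tcp_pos'],(arm.read_state()['tcp_pos']-H0)@FW)
E
sed -i 's/w=2.1017/w=2.085/' plan.py
for s in 10,10,10 8,8,8,8; do python3 plan.py 124.0 26.8 153.6 147.6 34.1 $s;echo; done
```

```text
182.7 119.3292199100112
183.0 118.5943483116264
183.3 117.85947152489368
[[231.3, 214.9], [183.3, 216.5], [171.2, 216.9]] mark D by scene 148.58329023562115
124.25405301251773 26.429714324931904 [551.06180786 141.64410633 192.19346699] 153.6718695541304
mm per seg [20.01  5.98  2.11] units [0.167 0.05  0.018] err [ 0.  0. -0.]
max x 147.60049540952085 gap 235.90000227066105 241.4089654474306
[140.2   9.3 173.6] [146.5   3.2 179.6] [147.6   0.  181.7] 
mm per seg [13.1  10.73  0.    4.27] units [0.109 0.089 0.    0.036] err [ 0.  0. -0.]
max x 147.60125237173628 gap 232.57723996652925 242.5163036104955
[137.    6.4 166.7] [140.    5.9 177.4] [146.1   5.6 177.4] [147.6   0.  181.7]
```

```bash
sed -i 's/d=D_of(p\[0\])/d=D_of(p[0])\/.915/' track.py
python3 - <<'E'
import json
L=[json.loads(l) for l in open('log.txt')]
for a in L: a[2]/=.915
open('log.txt','w').write(''.join(json.dumps(a)+'\n' for a in L))
E
python3 -m creep '[[[-0.017,0,0,0,0,0,-1],[-0.034,0,-0.001,0,0,0,-1],[-0.05,0,-0.001,0,0,0,-1],[-0.067,0,-0.002,0,0,0,-1],[-0.084,0,-0.002,0,0,0,-1],[-0.1,0,-0.003,0,0,0,-1],[-0.117,0,-0.003,0,0,0,-1],[-0.134,0,-0.003,0,0,0,-1],[-0.15,0,-0.004,0,0,0,-1],[-0.167,0,-0.004,0,0,0,-1]]]' >/dev/null; python3 track.py
python3 -m creep '[[[-0.005,0,0,0,0,0,-1],[-0.01,0,0,0,0,0,-1],[-0.015,0,0,0,0,0,-1],[-0.02,0,-0.001,0,0,0,-1],[-0.025,0,-0.001,0,0,0,-1],[-0.03,0,-0.001,0,0,0,-1],[-0.035,0,-0.001,0,0,0,-1],[-0.04,0,-0.001,0,0,0,-1],[-0.045,0,-0.001,0,0,0,-1],[-0.05,0,-0.001,0,0,0,-1]]]' >/dev/null; python3 track.py
python3 -m creep '[[[-0.002,0,0,0,0,0,-1],[-0.004,0,0,0,0,0,-1],[-0.006,0,0,0,0,0,-1],[-0.009,0,0,0,0,0,-1],[-0.012,0,0,0,0,0,-1],[-0.014,0,0,0,0,0,-1],[-0.016,0,0,0,0,0,-1],[-0.018,0,0,0,0,0,-1]]]' >/dev/null; python3 track.py
for i in 1 2 3 4 ; do python3 -m creep '[[[0,0,0,0,0,0,-1],[0,0,0,0,0,0,-1],[0,0,0,0,0,0,-1],[0,0,0,0,0,0,-1]]]'>/dev/null;python3 track.py;done
```

```text
TRK t p D cc [15.1, 173.267, 139.725, 0.963] py 216.4
TRK t p D cc [16.15, 179.233, 145.548, 0.959] py 216.5
TRK t p D cc [17.0, 181.389, 146.907, 0.96] py 216.5
TRK t p D cc [17.45, 181.392, 147.351, 0.96] py 216.5
TRK t p D cc [17.9, 181.404, 147.387, 0.96] py 216.5
TRK t p D cc [18.35, 181.426, 147.06, 0.96] py 216.5
TRK t p D cc [18.8, 181.413, 146.597, 0.96] py 216.5
```

```bash
python3 - <<'E'
from h import *
a=snap('scene');b=snap('side');print(arm.read_state()['t'])
A=cv2.resize(a[200:250,145:205,::-1],None,fx=6,fy=6,interpolation=cv2.INTER_NEAREST)
B=cv2.resize(b[205:265,305:365,::-1],None,fx=6,fy=6,interpolation=cv2.INTER_NEAREST)
A=np.vstack([A,np.zeros((60,360,3),np.uint8)])
cv2.imwrite('pics/c3.png',np.hstack([A,B]))
for c in('scene','side'):
    for l in('trolley_pointer','mark'):print(c,l,[np.round(d['xyz'],1).tolist() for d in spot_point(l,c)][:2])
E
```

```text
18.95
scene trolley_pointer [[626.7, -197.7, 182.1]]
scene mark [[651.0, -202.8, 183.2], [107.7, -320.5, 172.0]]
side trolley_pointer [[627.2, -202.2, 182.9]]
side mark [[107.1, -317.3, 167.6], [654.4, -198.4, 182.1]]
```

View pics/c3.png

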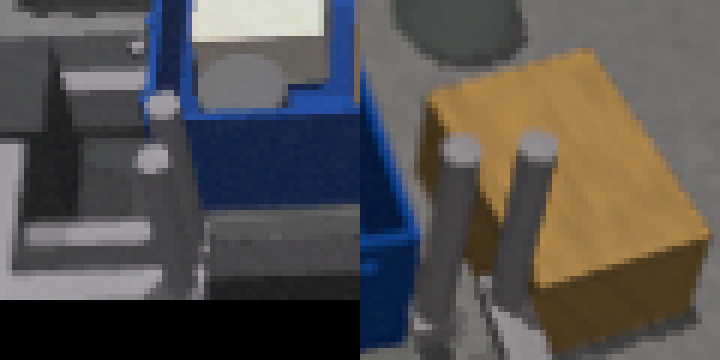

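Both caps are clear. In scene the pointer is at (171.6,216.9) and the mark at (169.9,226.1). In side the pointer is at (321.4,229.4) and the mark at (334.1,228.7).

```bash
python3 - <<'E'
from track import *
F=FW*[1,1,0]
for s in(0.0115,0.006):
    F=np.array([-s,-1,0])
    print(s,'remaining scene',(atz('scene',(169.9,226.1),182.5)-atz('scene',(171.6,216.9),182.7))@F,'side',(atz('side',(334.1,228.7),182.5)-atz('side',(321.4,229.4),182.7))@F)
print(tri((171.6,216.9),(321.4,229.4)),tri((169.9,226.1),(334.1,228.7)))
# cap centroids
E
python3 track.py
```

```text
0.0115 remaining scene 2.586680223188422 side 2.868989699741243
0.006 remaining scene 2.740058026590741 side 3.017143914436671
[ 626.36702647 -201.1103517   183.86215686] [ 653.58972932 -203.98737481  183.04329014]
TRK t p D cc [19.15, 181.406, 146.399, 0.96] py 216.5
```

```bash
python3 -m creep '[[[-0.004,0,0,0,0,0,-1],[-0.008,0,0,0,0,0,-1],[-0.008,0,0,0,0,0,-1],[-0.008,0,0,0,0,0,-1],[-0.008,0,0,0,0,0,-1],[-0.008,0,0,0,0,0,-1],[-0.008,0,0,0,0,0,-1]]]' >/dev/null; python3 track.py
python3 -m creep '[[[0,0,0,0,0,0,-1],[0,0,0,0,0,0,-1],[0,0,0,0,0,0,-1],[0,0,0,0,0,0,-1],[0,0,0,0,0,0,-1],[0,0,0,0,0,0,-1]]]' >/dev/null; python3 track.py
python3 -m creep '[[[-0.004,0,0,0,0,0,-1],[-0.008,0,0,0,0,0,-1],[-0.012,0,0,0,0,0,-1],[-0.012,0,0,0,0,0,-1],[-0.012,0,0,0,0,0,-1]]]' >/dev/null; python3 track.py
for i in 1 2 3 4 ; do python3 -m creep '[[[0,0,0,0,0,0,-1],[0,0,0,0,0,0,-1],[0,0,0,0,0,0,-1],[0,0,0,0,0,0,-1]]]'>/dev/null;python3 track.py;done
```

```text
TRK t p D cc [19.9, 182.393, 147.365, 0.96] py 216.5
TRK t p D cc [20.55, 182.392, 148.907, 0.96] py 216.5
TRK t p D cc [21.1, 183.829, 149.182, 0.96] py 216.5
TRK t p D cc [21.55, 183.852, 149.322, 0.959] py 216.5
TRK t p D cc [22.0, 183.836, 149.314, 0.96] py 216.5
TRK t p D cc [22.45, 183.873, 149.301, 0.96] py 216.5
TRK t p D cc [22.9, 183.842, 149.103, 0.96] py 216.5
```

```bash
python3 -m creep '[[[0,0,0,0,0,0,0],[0,0,0,0,0,0,1],[0,0,0,0,0,0,1],[0,0,0,0,0,0,1],[0,0,0,0,0,0,1]]]'; python3 track.py
python3 -m creep '[[[0,0,-0.15,0,0,0,1],[0,0,-0.3,0,0,0,1],[0,0,-0.5,0,0,0,1],[0,0,-0.7,0,0,0,1],[0,0,-0.85,0,0,0,1],[0,0,-0.95,0,0,0,1]]]'; python3 track.py
for i in 1 2 3 4; do python3 -m creep '[[[0,0,0,0,0,0,1],[0,0,0,0,0,0,1],[0,0,0,0,0,0,1],[0,0,0,0,0,0,1]]]'>/dev/null;python3 track.py;done
python3 - <<'E'
from h import *
a=snap('scene');b=snap('side');print(arm.read_state()['t'])
A=cv2.resize(a[200:250,145:205,::-1],None,fx=6,fy=6,interpolation=cv2.INTER_NEAREST)
B=cv2.resize(b[205:265,305:365,::-1],None,fx=6,fy=6,interpolation=cv2.INTER_NEAREST)
A=np.vstack([A,np.zeros((60,360,3),np.uint8)])
cv2.imwrite('pics/c4.png',np.hstack([A,B]))
E
```

```text
t: 23.45
tcp_pos: [550.1, 110.9, 191.0]
tcp_rot: [-0.0, 0.711, 0.703, -0.0]
ft_force: [-1.1, 0.4, 0.1]
width: 0.998
finger_force: 0.0
TRK t p D cc [23.45, 184.403, 149.03, 0.96] py 216.5
t: 24.1
tcp_pos: [550.4, 111.0, 306.5]
tcp_rot: [0.0, 0.711, 0.703, 0.001]
ft_force: [-0.3, -0.0, -0.3]
width: 1.001
finger_force: 0.0
TRK t p D cc [24.1, 187.206, 149.61, 0.958] py 216.5
TRK t p D cc [24.55, 187.199, 149.721, 0.958] py 216.5
TRK t p D cc [25.0, 187.168, 149.567, 0.958] py 216.5
TRK t p D cc [25.45, 187.194, 149.768, 0.958] py 216.5
TRK t p D cc [25.9, 187.184, 149.575, 0.958] py 216.5
26.05
```

View pics/c4.png

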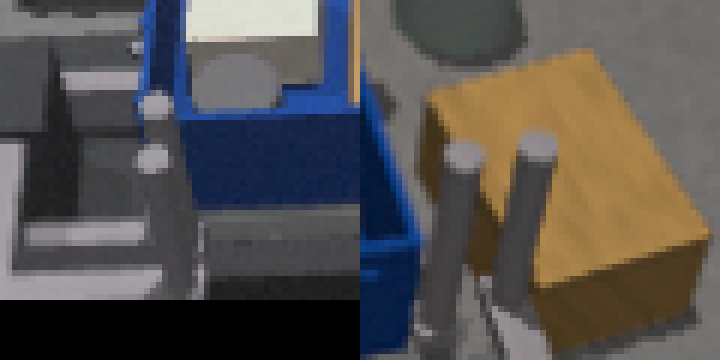

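The trolley is at rest. Pointer cap at scene (170.3,217.1) / side (321.7,230.4) and mark cap at scene (169.9,226.1) / side (334.1,228.7) put them level to about 1 mm. The gripper is clear, so I hand in.

```bash
python3 - <<'E'
from track import *
F=np.array([-.01,-1,0])
print((atz('scene',(169.9,226.1),182.5)-atz('scene',(170.3,217.1),182.8))@F,(atz('side',(334.1,228.7),182.5)-atz('side',(321.7,230.3),182.8))@F)
print(arm.job_done())
E
```

```text
-0.5247457677744558 0.3656593091668867
the job is handed in; nothing more can be done
None
```

The trolley is at rest with its pointer level with the mark to about 0.5 mm by both cameras, the handle is released, and the job was handed in at about 26 s.

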